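# Zero the balance and weigh the square stone specimen

## Robot

A 7-joint arm with a two-finger parallel gripper is mounted at the origin on a cart in front of the work surface, level with it; the furniture and walls round the work are solid. World frame = base frame: x ahead of the robot, y to its left, z up, the work surface at z = 0. Lengths are in mm, angles in rad, forces in N, time in s.
With the tool pointing down it reaches from about 425 to 875 mm from the base axis. Payload 9.9 kg.
Tool frame: the origin (TCP) lies midway between the tips of the shut fingers; the grasp point (between the pads) lies 19 mm behind it; z points along the fingers, y is the direction in which the jaws open and shut (so a half turn about z gives the same grasp; the last joint's range is limited). The gripper opens to 85 mm and grips with 20 to 120 N. Pads are 22 mm wide; open, the fingers measure 114 mm over their backs; the gripper's body (76 mm by 85 mm) begins 54 mm behind the grasp point. The pads swing forward as they close: fully open they stand 13 mm farther back than shut.
Start: joints at [1.236, 0.576, 0.025, 1.437, -0.015, 1.129, -0.057], TCP at [167.525, -653.884, 231.289] pointing down, gripper open.
Joint ranges: [-2.76, 2.76], [-0.34, 2.15], [-1.52, 1.57], [0.19, 2.46], [-1.09, 4.23], [0.17, 1.99], [-2.82, 2.82]. Speed limits (rad/s): [2.22, 2.22, 3.01, 3.01, 3.14, 3.14, 3.14].

## Interface

Orientations are given as a unit quaternion [w, x, y, z].
In Python, from station import arm gives the robot as it stands. The module is installed in compiled form; this text tells all that it offers.
- The arm moves only by the tool arm_command, never from a script. Its argument "motion" is a list that holds one entry, the list of rows, each a list of 7 numbers: the opening, from -1 (shut) to 1 (fully open), so that 0 is half open, then the shift along the tool's x, y, z each as a share of 20 cm, from -1 to 1, then the turn, a rotation vector about the tool's x, y, z each as a share of pi/2 rad, from -1 to 1. In form: [[[hand, tx, ty, tz, ax, ay, az], ...]]. A call has 1 to 12 rows; each row is the pose to reach, as a shift and turn from the pose commanded when the call began, along the tool's axes at that moment; what a row does not reach only later rows make up. A row lasts 1/12 s, in which the tool goes at most 41.7 mm and 7.16 degrees, less where a joint would pass 70% of its speed; a pose out of reach is approached as far as the arm can. A call with a number of a shift or a turn outside -1 to 1 is refused whole. A call with a gripper value outside its range is refused whole. The fingers move at their own pace and stop on an object; "newtons" is the grip in N (left out, the last holds). Time passes only in rows, so rows that repeat a pose let the fingers close. It gives the time, the measured TCP pose, the force and the opening at its end, in the units of the state.
- arm.observe(): the state, without advancing time (a new reading comes with each control period).
- arm.grab_frame(name): name is "scene" or "top"; returns the picture (420x560x3 uint8, blue, green, red); there is no depth.
- arm.get_calibration(name): a dict with "vertical_fov" (degrees; the focal length in pixels is half the picture's height over the tangent of half this angle, whatever the lens; pixels are square), "cx", "cy" (the principal point, pixels), "k1" (the pictures are not rectified: a ray, as slopes to the right and down, at radius r is drawn at 1 + k1 r^2 times it, then the intrinsics apply), "pose" (4x4, takes a point from camera to world coordinates). Camera axes: x right, y down, z forward; pixel columns grow to the right and rows downward; lengths in mm; the calibration is good to about 2 mm. A picture is of the moment at which its call begins. get_calibration takes no time and is no camera call.
- arm.finish_job(): hands the job in, once; it reports no verdict.
Trained networks look in the newest picture that a camera, given by its name, has taken for a name from the list of things; names that differ only in an ending like _2 or _b are one class to them, and where a whole thing is asked for, a point or a joint stands for the part that bears it (a point fixed in the world has none). Each returns a list of dicts, best first, with "conf" (0 to 1); they miss things now and then, are a little off and sometimes report something else, mostly with a low value. They report only what shows in the picture. A call takes as long as a camera call. They do not tell look-alikes from the thing itself.
- arm.search_frame(camera, target): "at" ([x, y, z] in mm, in the coordinates of the camera as it stood for that picture, good to about 4 mm: the middle of the surface that is visible of it).
- arm.regions_of(camera, target): "mask" (420x560 bool, what is visible of it).
- arm.place_of(camera, target): "at" ([x, y, z] in mm, in the coordinates of the camera as it stood for that picture, good to about 4 mm: a listed point, or the origin of a listed thing).
The state is a dict: "t": time; "joint_pos": joint angles; "dq": joint speeds; "joint_torque": joint torques, N m; "tcp_pos": TCP position; "tcp_rot": TCP orientation; "contact_force": force on the tool from outside, world axes, zero at the start; "torque": the same for the moment, N m; "width": opening from 0.0 (shut) to 1.0 (fully open).
Only numpy, scipy, OpenCV 4.12 (cv2) and the standard library are available. Lean on these libraries where they do the work, as an engineer would, in place of code of your own. Each camera call takes 0.05 s, during which the arm holds its last target. There are 200 camera calls.

## Task

Zero the empty balance: tip its small spring lever well over to the left, keep it there for about a second, and let it spring back to the middle. Then pluck the tall square stone specimen out of the sloping pocket holder and set it down gently, standing upright in the middle of the balance's round pan. Leave the two short round cores in their pockets.

Things in the scene. Friction and masses are not known exactly. Their poses are not given: they have to be found in the camera images.
- holder: fixed holder: a black plate 80 x 124 x 20 mm sloping at 28 degrees on an aluminium stand. Origin: centre of its underside, on the bench; x toward its high rear edge, y left, z up. The face looks up and toward -x; its middle lies 60 mm above the origin. Square pockets in the face, 16.5 mm wide, 16 mm deep square to the slope, in a row through its middle at y = -36, 0, +36 mm.
- prism_center (a point): the specimen to weigh: grey stone square prism, 15 x 15 x 42 mm, about 25 g. Point: its centre, half-way up. Its z is its long axis, pointing to its top; x and y are square to its side faces. It starts in one of the three pockets, square to the slope but leaning some 5 degrees further downhill by its play, its x pointing up the slope; 26 mm of its length stand out of the pocket.
- core_a_center (a point): short round stone core, 15 mm diameter, 32 mm long, in another pocket, 16 mm standing out. Point: its centre; z along its axis.
- core_b_center (a point): the other short round core, same size, in the remaining pocket. Point: its centre; z along its axis.
- balance: small grey bench balance, fixed to the bench, 135 mm (x) by 118 mm (y), its case 36 mm high, a flat display at the front right. Origin: centre of its underside; x points to its rear, y to its left, z up. It stands either nearer or farther than the holder.
- pan_center (a point): centre of the top face of the balance's round steel pan, 80 mm in diameter, 5 mm thick, its top 50 mm above the bench. The pan is rigid.
- lever_knob (a point): centre of the black ball knob (16 mm diameter) on the balance's lever: an upright 7 mm steel stick at the front left of the case, knob centre 34 mm above the pivot and 36 mm above the case's top (72 mm above the bench).
- lever (a joint): tilt of the lever in rad: 0 upright, positive toward the balance's left (+y), stops at +-0.6. A spring recentres it (0.35 N m per rad, about 4 to 5 N at the knob when well over). Tipping it left past 0.3 zeroes the balance.
Not all that is in view belongs to the job. What is shaped like the part that bears prism_center but yellow is not meant.

How it is judged (in metres and radians):
On the way, in this order (a step that is already met when the one before it is completed fails the run):
1. the lever is held tipped to the left (past 0.3 rad) with the specimen still in its pocket (value of joint lever above 0.3 rad and distance of prism_center from where it was at the start of the episode below 0.012 m), for 0.4 s.
2. the lever is let go and springs back to the middle, with the specimen still in its pocket (value of joint lever between -0.08 and 0.08 rad and contact force between anything else and lever below 0.1 N and distance of prism_center from where it was at the start of the episode below 0.012 m), for 0.2 s.
3. the specimen is lifted clear of its pocket (distance of prism_center from where it was at the start of the episode above 0.04 m and height (world z) of prism_center above 0.08 m), for 0.1 s.
At the end, for the whole second after the job is handed in: the square specimen stands upright (within 7 degrees) and at rest on the pan, its centre within 25 mm of the pan's centre, let go; the lever is back in the middle (within 0.08 rad); both round cores are still in their pockets (moved less than 12 mm) (horizontal distance between prism_center and pan_center below 0.025 m and z of prism_center in the frame of pan_center between 0.018 and 0.024 m and angle between prism_center's own z axis and vertical below 0.12 rad and linear speed of prism below 0.02 m/s and contact force between the fingers and prism below 0.05 N and value of joint lever between -0.08 and 0.08 rad and distance of each of core_a_center, core_b_center from where it was at the start of the episode below 0.012 m); the robot touches nothing.
It fails at once if a round core is plucked or knocked out of place (12 mm or more) (distance of any of core_a_center, core_b_center from where it was at the start of the episode above 0.012 m).
It fails at once if the specimen is dropped (falls free, faster than 0.5 m/s, from more than about 13 mm) (linear speed of prism above 0.5 m/s and contact force between the fingers and prism below 0.02 N).
It fails at once if the specimen is pressed hard onto the pan (over 30 N) (contact force between prism and balance above 30 N).
It also fails if it takes over 51 s, if anything falls off the work surface, if the arm or the gripper's body presses on something with over 40 N, if the wrist force passes 120 N, or if a joint passes its speed limit or range.

## Working session

There is one attempt and no reset: what is moved stays moved. The work goes in short steps, Python scripts to look and compute and a tool call to move; the robot and the scene stay as the last step left them, time stands still between calls to the robot, and variables do not carry over. Pictures are saved under pics/ and viewed, about 8 in all and at most 12, crops included, and the job is handed in when it is done.

Besides the shell and the picture viewer there is one more tool, called after "Call:" as a command line: name --argument value ..., lists and objects as JSON in quotes. arm_command: Moves the arm, as the interface text tells. Its arguments: {"type":"object","properties":{"motion":{"type":"array"},"newtons":{"type":"number"}},"required":["motion"]}

```bash
mkdir -p pics && cat > h.py <<'E'
import numpy as np, cv2
from station import arm
from scipy.spatial.transform import Rotation as R
def w(cam,p):
    P=np.array(arm.get_calibration(cam)["pose"]); return P[:3,:3]@np.array(p)+P[:3,3]
def px(cam,pw):
    c=arm.get_calibration(cam);P=np.array(c["pose"]);q=P[:3,:3].T@(np.array(pw)-P[:3,3])
    f=210/np.tan(np.radians(c["vertical_fov"])/2);s=q[:2]/q[2];s=s*(1+c["k1"]*(s@s));return np.array([c["cx"],c["cy"]])+f*s
def ray(cam,uv):
    c=arm.get_calibration(cam);P=np.array(c["pose"]);f=210/np.tan(np.radians(c["vertical_fov"])/2)
    d=(np.array(uv)-[c["cx"],c["cy"]])/f;s=d.copy()
    for _ in range(20): s=d/(1+c["k1"]*(s@s))
    return P[:3,3],P[:3,:3]@np.array([s[0],s[1],1])
def atz(cam,uv,z):
    o,d=ray(cam,uv);return o+d*(z-o[2])/d[2]
def rel(target,Rt=None):
    "command shift (share) from current pose to world target"
    s=arm.observe();R0=rot(s);return R0.T@(np.array(target)-s["tcp_pos"])/200
def rot(s):
    q=s["tcp_rot"];return R.from_quat([q[1],q[2],q[3],q[0]]).as_matrix()
E
python3 - <<'E'
from h import *
np.set_printoptions(precision=1,suppress=True)
s=arm.observe();print(s["t"],s["tcp_pos"],s["tcp_rot"],s["width"])
ims=[]
for c in("scene","top"):
    im=arm.grab_frame(c);cv2.imwrite(f"pics/{c}0.png",im)
    k=arm.get_calibration(c);print(c,k["vertical_fov"],k["k1"],np.array(k["pose"]))
    for t in("holder","prism_center","core_a_center","balance","pan_center","lever_knob"):
        for d in arm.place_of(c,t): 
            p=w(c,d["at"]);print(c,t,round(d["conf"],2),p,px(c,p))
E
```

```text
0.0 [ 167.4 -653.4  230.4] [-0.   1.   0.1 -0. ] 1.00155801579196
scene 42.696137686878586 -0.13017981108815296 [[   0.7   -0.3    0.6 -122.9]
 [  -0.7   -0.3    0.7 -805.3]
 [   0.    -0.9   -0.5  508.4]
 [   0.     0.     0.     1. ]]
scene holder 0.64 [ 404.7 -311.4    0.3] [323.  272.8]
scene prism_center 0.85 [ 283.4 -309.7    7.5] [265.1 299.5]
scene prism_center 0.59 [ 400.6 -310.1   63.4] [322.2 240.5]
scene core_a_center 0.61 [ 405.2 -275.6   59.3] [308.9 233.1]
scene balance 0.65 [ 600.2 -350.8   -1.6] [414.3 241.3]
scene lever_knob 0.51 [ 545.7 -323.6   72.7] [387.6 209.3]
top 45.314397540497964 -0.15305932510043205 [[  -0.    -1.     0.2  250.9]
 [  -1.     0.    -0.  -179.5]
 [   0.    -0.2   -1.  1120.5]
 [   0.     0.     0.     1. ]]
top holder 0.88 [ 405.5 -309.7   -0.9] [329.7 239.8]
top prism_center 0.64 [472.7  18.7  11.5] [183.7 211.4]
top prism_center 0.52 [ 282.  -311.5    6.3] [332.6 294.8]
top prism_center 0.46 [ 398.  -307.9   66.1] [332.5 238.9]
top balance 0.64 [ 594.4 -352.6    0.6] [345.2 159. ]
top pan_center 0.95 [ 620.2 -350.1   48.9] [346.6 141.6]
top lever_knob 0.57 [ 399.3 -342.1   59.5] [348.  238.5]
top lever_knob 0.37 [ 547.2 -325.8   72.5] [338.5 170.1]
top lever_knob 0.18 [ 598.3 -349.7    3.1] [344. 157.]
```

```bash
python3 - <<'E'
import cv2
a=cv2.imread("pics/scene0.png");cv2.imwrite("pics/s1.png",cv2.resize(a[160:330,230:480],None,fx=3.2,fy=3.2,interpolation=cv2.INTER_CUBIC))
b=cv2.imread("pics/top0.png");cv2.imwrite("pics/t1.png",cv2.resize(b[100:310,270:430],None,fx=2.85,fy=2.85,interpolation=cv2.INTER_CUBIC))
E
```

```text
(no output)
```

View pics/s1.png

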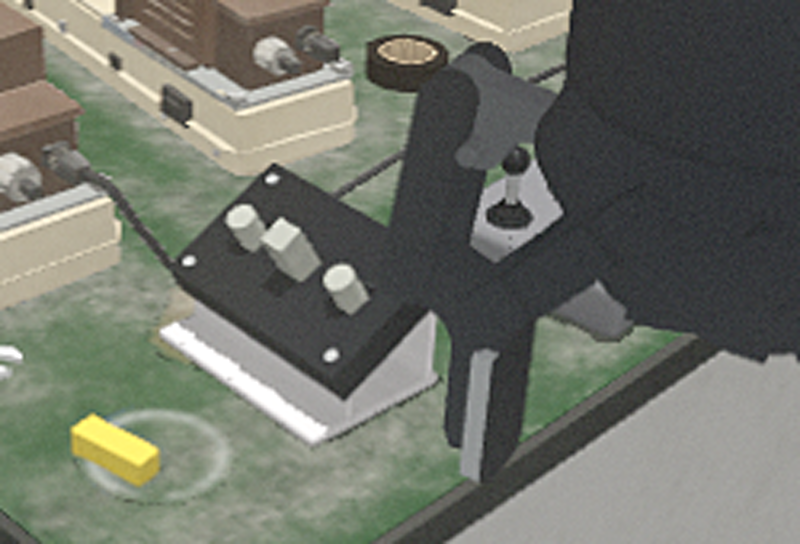

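View pics/t1.png

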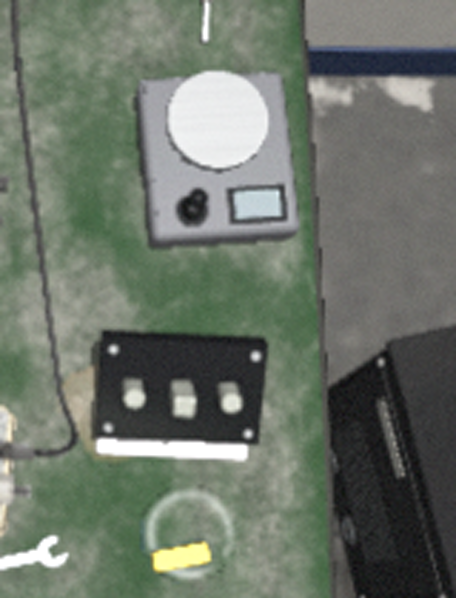

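View pics/scene0.png

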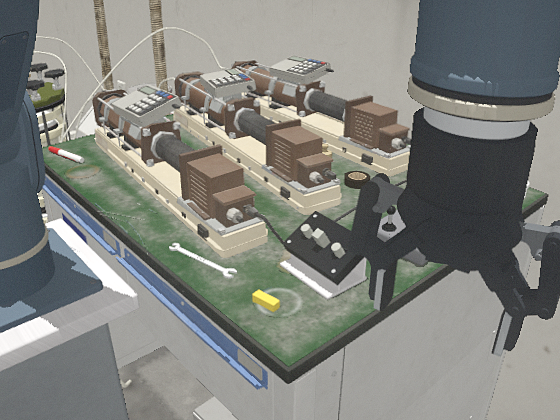

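The specimen is the grey square block in the middle pocket, at about (322,240) in scene and (334,240) in top. The round grey cores sit either side of it. The yellow block lying on the bench at (265,300) is the decoy. The lever knob is at about (390,210) in scene and (338,170) in top. Next I'll fit the yaw angles from the corners I marked.

```bash
python3 - <<'E'
from h import *
from scipy.optimize import least_squares
np.set_printoptions(precision=3,suppress=True)
cr=lambda l:np.array(l)/2.85+[270,100]
def fit(L,pix,x0):
    L=np.array(L,float)
    def W(p):
        c,s=np.cos(p[2]),np.sin(p[2]);return np.c_[p[0]+c*L[:,0]-s*L[:,1],p[1]+s*L[:,0]+c*L[:,1],L[:,2]]
    r=least_squares(lambda p:np.concatenate([px("top",a)-b for a,b in zip(W(p),pix)]),x0,x_scale=[1,1,.01]);print(r.x,"res",r.fun.round(1))
    return r.x,W
h,_=fit([[35.3,62,78.8],[35.3,-62,78.8],[-35.3,62,41.2],[-35.3,-62,41.2]],cr([[103,332],[267,341],[95,440],[258,444]]),[405,-310,0])
b,_=fit([[67.5,59,36],[67.5,-59,36],[-67.5,59,36],[-67.5,-59,36]],cr([[138,82],[280,73],[152,243],[298,236]]),[597,-352,0])
print("pan",atz("top",cr([218,119]),50),"knob",atz("top",cr([200,192]),76))
# predicted prism centre: pocket middle, tilt 33deg: centre 5mm above face
c,s=np.cos(h[2]),np.sin(h[2]);t=np.radians(33)
ax=np.array([-np.sin(t)*c,-np.sin(t)*s,np.cos(t)])
m=np.array([h[0],h[1],60.]);print("axis",ax,"centre~",m+5*ax,"top",m+26*ax,px("top",m+26*ax),px("scene",m+26*ax))
st=arm.observe();print(rot(st))
yb=np.array([-np.sin(b[2]),np.cos(b[2]),0]);print("yb",yb)
for z in(150,62): print("rel pre-knob",rel(np.array([546,-325,z])-40*yb))
E
```

```text
[ 403.463 -311.019   -0.056] res [-0.5  1.2  0.4  0.5  0.1 -1.3  0.1 -0.5]
[ 592.371 -349.88     0.05 ] res [-0.6 -0.4  0.6  0.2 -0.5  0.4  0.6 -0.2]
pan [ 619.452 -349.671   50.   ] knob [ 552.336 -329.112   76.   ]
axis [-0.544  0.031  0.839] centre~ [ 400.744 -310.866   64.193] top [ 389.324 -310.224   81.805] [334.591 241.995] [317.547 232.838]
[[ 0.969  0.248  0.   ]
 [ 0.248 -0.969  0.   ]
 [ 0.    -0.    -1.   ]]
yb [-0.05   0.999  0.   ]
rel pre-knob [ 2.201 -0.927  0.407]
rel pre-knob [ 2.201 -0.927  0.847]
```

Call:
arm_command --motion '[[[-1, 1, -0.42, 0.1, 0, 0, 0], [-1, 1, -0.42, 0.1, 0, 0, 0], [-1, 1, -0.42, 0.1, 0, 0, 0], [-1, 1, -0.42, 0.1, 0, 0, 0], [-1, 1, -0.42, 0.1, 0, 0, 0], [-1, 1, -0.42, 0.1, 0, 0, 0], [-1, 1, -0.42, 0.1, 0, 0, 0]]]' --newtons 40

```text
t: 1.28
tcp_pos: [345.0, -519.3, 211.0]
tcp_rot: [-0.001, 0.992, 0.129, 0.001]
contact_force: [0.4, -0.6, 1.1]
width: 0.007
```

Call:
arm_command --motion '[[[-1, 1, -0.42, 0.1, 0, 0, 0.128], [-1, 1, -0.42, 0.1, 0, 0, 0.128], [-1, 1, -0.42, 0.1, 0, 0, 0.128], [-1, 1, -0.42, 0.1, 0, 0, 0.128], [-1, 1, -0.42, 0.1, 0, 0, 0.128], [-1, 1, -0.42, 0.1, 0, 0, 0.128], [-1, 1, -0.42, 0.1, 0, 0, 0.128], [-1, 1, -0.42, 0.1, 0, 0, 0.128]]]'

```text
t: 1.95
tcp_pos: [513.1, -392.2, 191.1]
tcp_rot: [0.0, 1.0, 0.025, -0.0]
contact_force: [-0.2, -0.5, 0.2]
width: -0.002
```

```bash
python3 - <<'E'
from h import *
np.set_printoptions(precision=3,suppress=True)
s=arm.observe();print(s["t"],s["tcp_pos"],rot(s),s["width"],s["contact_force"],s["joint_pos"])
for c in("scene","top"):
    im=arm.grab_frame(c);cv2.imwrite(f"pics/{c}1.png",im)
    for d in arm.place_of(c,"lever_knob")+arm.place_of(c,"balance"):
        p=w(c,d["at"]);print(c,round(d["conf"],2),p,px(c,p))
for k in ((546,-325),(549,-327)): print(rel(np.array([*k,62])-np.array([-.05,.999,0])*38))
E
```

```text
1.95 [ 513.136 -392.238  191.123] [[ 0.999  0.05  -0.001]
 [ 0.05  -0.999 -0.   ]
 [-0.001  0.    -1.   ]] -0.0018147321109043553 [-0.167 -0.465  0.174] [ 0.548  0.566  0.053  1.575 -0.033  1.002 -0.911]
scene 0.7 [ 550.071 -325.745   70.598] [390.063 209.983]
scene 0.73 [ 598.516 -349.375   -0.162] [413.221 240.593]
top 0.69 [ 595.89  -346.731    0.913] [342.709 158.296]
[ 0.185 -0.142  0.648]
[ 0.2   -0.132  0.648]
```

Call:
arm_command --motion '[[[-1, 0.19, -0.13, 0.2, 0, 0, 0], [-1, 0.19, -0.13, 0.4, 0, 0, 0], [-1, 0.19, -0.13, 0.55, 0, 0, 0], [-1, 0.19, -0.13, 0.64, 0, 0, 0], [-1, 0.19, -0.13, 0.64, 0, 0, 0], [-1, 0.19, -0.13, 0.64, 0, 0, 0]]]'

```text
t: 2.75
tcp_pos: [549.2, -364.5, 62.9]
tcp_rot: [-0.0, 1.0, 0.024, -0.001]
contact_force: [0.7, -1.2, 1.5]
width: -0.005
```

```bash
python3 - <<'E'
from h import *
a=arm.grab_frame("scene")[160:260,340:460];b=arm.grab_frame("top")[110:210,280:400]
cv2.imwrite("pics/k2.png",np.hstack([cv2.resize(i,(400,333),interpolation=cv2.INTER_CUBIC) for i in(a,b)]))
s=arm.observe();print(s["t"],s["tcp_pos"],s["contact_force"])
E
```

```text
2.85 [ 550.60411862 -365.44909829   65.31825939] [-0.34716831  0.22925735  0.46839544]
```

View pics/k2.png

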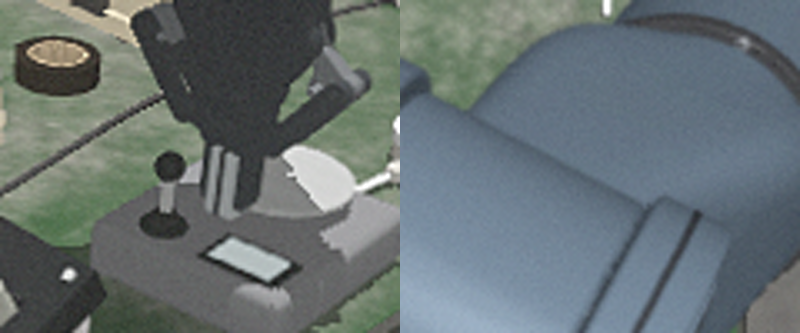

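The shut fingers are to the right of the knob (scene about (391,210)), with the tips just above the case. I'll push left while watching the force.

Call:
arm_command --motion '[[[-1, 0, -0.04, 0, 0, 0, 0], [-1, 0, -0.08, 0, 0, 0, 0], [-1, 0, -0.1, 0, 0, 0, 0], [-1, 0, -0.12, 0, 0, 0, 0], [-1, 0, -0.12, 0, 0, 0, 0], [-1, 0, -0.12, 0, 0, 0, 0]]]'

```text
t: 3.35
tcp_pos: [549.4, -340.2, 64.0]
tcp_rot: [0.0, 1.0, 0.025, 0.001]
contact_force: [1.5, -2.8, 2.7]
width: -0.003
```

```bash
python3 - <<'E'
from h import *
a=arm.grab_frame("scene");s=arm.observe();print(s["t"],s["tcp_pos"],s["contact_force"])
for d in arm.place_of("scene","lever_knob"): print(d["conf"],w("scene",d["at"]))
cv2.imwrite("pics/k3.png",cv2.resize(a[160:260,340:460],(400,333),interpolation=cv2.INTER_CUBIC))
E
```

```text
3.4 [ 549.21430544 -340.49420195   63.84380398] [ 0.37521572 -1.27113844  3.13227901]
0.7 [ 548.17641899 -318.28030347   70.14283275]
0.62 [ 403.21827958 -276.2854923    58.34055949]
```

Call:
arm_command --motion '[[[-1, 0, -0.02, 0, 0, 0, 0], [-1, 0, -0.04, 0, 0, 0, 0], [-1, 0, -0.04, 0, 0, 0, 0], [-1, 0, -0.04, 0, 0, 0, 0], [-1, 0, -0.04, 0, 0, 0, 0], [-1, 0, -0.04, 0, 0, 0, 0], [-1, 0, -0.04, 0, 0, 0, 0], [-1, 0, -0.04, 0, 0, 0, 0]]]'

```text
t: 4.12
tcp_pos: [548.3, -332.3, 63.2]
tcp_rot: [0.0, 1.0, 0.025, -0.0]
contact_force: [2.2, -4.3, 0.4]
width: 0.003
```

```bash
python3 - <<'E'
from h import *
a=arm.grab_frame("scene");s=arm.observe();print(s["t"],s["tcp_pos"],s["contact_force"])
for d in arm.place_of("scene","lever_knob"): print(d["conf"],w("scene",d["at"]))
cv2.imwrite("pics/k4.png",cv2.resize(a[160:260,340:460],(600,500),interpolation=cv2.INTER_CUBIC))
E
```

```text
4.1667 [ 548.33507781 -332.20640132   63.21593515] [ 1.39918293 -4.98766955 -0.15490364]
0.54 [ 549.30953665 -313.24947048   72.53171613]
```

View pics/k4.png

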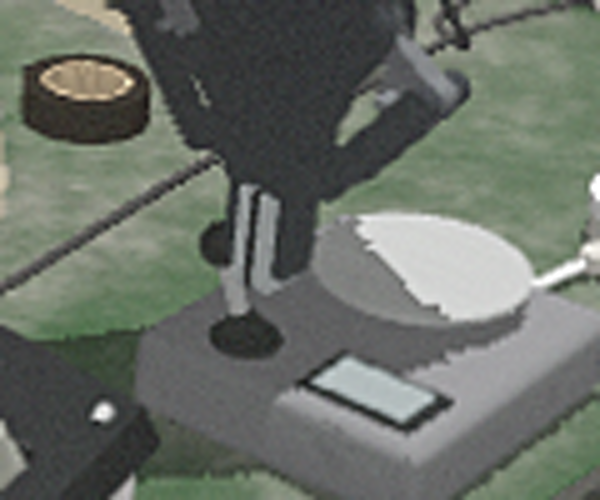

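The knob is over to the left, now at crop (220,245) with its pivot at (246,335), and the force is about 5 N. I'll push 2 mm further, hold, then back away.

Call:
arm_command --motion '[[[-1, 0, -0.01, 0, 0, 0, 0], [-1, 0, -0.01, 0, 0, 0, 0], [-1, 0, -0.01, 0, 0, 0, 0], [-1, 0, -0.01, 0, 0, 0, 0], [-1, 0, -0.01, 0, 0, 0, 0], [-1, 0, -0.01, 0, 0, 0, 0], [-1, 0, -0.01, 0, 0, 0, 0], [-1, 0, -0.01, 0, 0, 0, 0]]]'

```text
t: 4.88
tcp_pos: [548.0, -330.3, 63.2]
tcp_rot: [0.0, 1.0, 0.025, -0.0]
contact_force: [1.5, -5.0, -0.7]
width: -0.0
```

Call:
arm_command --motion '[[[-1, 0, 0.08, 0, 0, 0, 0], [-1, 0, 0.16, 0, 0, 0, 0], [-1, 0, 0.2, 0, 0, 0, 0], [-1, 0, 0.2, -0.15, 0, 0, 0], [-1, 0, 0.2, -0.3, 0, 0, 0], [-1, 0, 0.2, -0.5, 0, 0, 0], [-1, 0, 0.2, -0.6, 0, 0, 0], [-1, 0, 0.2, -0.6, 0, 0, 0]]]'

```text
t: 5.55
tcp_pos: [552.3, -370.3, 188.5]
tcp_rot: [0.001, 1.0, 0.025, 0.003]
contact_force: [0.5, -0.3, -0.3]
width: 0.001
```

```bash
python3 - <<'E'
from h import *
np.set_printoptions(precision=3,suppress=True)
a=arm.grab_frame("scene");s=arm.observe();print(s["t"],s["tcp_pos"],s["contact_force"],s["joint_pos"])
for t in("lever_knob","prism_center","core_a_center"):
  for d in arm.place_of("scene",t): print(t,d["conf"],w("scene",d["at"]))
cv2.imwrite("pics/k5.png",a)
# pre-grasp: jaws along slope. tool z = -axis, tool y = +/- slope dir
hy=-0.056;c,sn=np.cos(hy),np.sin(hy);t=np.radians(33)
ax=np.array([-np.sin(t)*c,-np.sin(t)*sn,np.cos(t)]);yh=np.array([-sn,c,0])
m=np.array([403.5,-310.5,60.]);R0=rot(s)
for sg in(1,-1):
    z=-ax;x=sg*yh;y=np.cross(z,x);Rt=np.c_[x,y,z]
    rv=R.from_matrix(R0.T@Rt).as_rotvec()/(np.pi/2)
    for g in (23,80): # grasp point height along axis above face
        tcp=m+ax*(g-19); print(sg,g,tcp,R0.T@(tcp-s["tcp_pos"])/200,"turn",rv)
E
```

```text
5.6 [ 551.332 -369.633  185.786] [ 0.269  0.04  -0.68 ] [ 0.491  0.595  0.05   1.534 -0.035  1.01  -0.97 ]
lever_knob 0.43 [ 546.592 -327.682   69.827]
prism_center 0.75 [ 400.814 -314.372   64.143]
prism_center 0.53 [ 281.287 -307.87     7.91 ]
core_a_center 0.66 [ 401.292 -278.275   58.864]
1 23 [ 401.325 -310.378   63.355] [-0.736 -0.334  0.609] turn [-0.296  0.267 -0.905]
1 80 [ 370.329 -308.64   111.159] [-0.89 -0.35  0.37] turn [-0.296  0.267 -0.905]
-1 23 [ 401.325 -310.378   63.355] [-0.736 -0.334  0.609] turn [0.274 0.304 1.036]
-1 80 [ 370.329 -308.64   111.159] [-0.89 -0.35  0.37] turn [0.274 0.304 1.036]
```

The lever has sprung back to the middle and nothing is touching it. Next I'll turn the tool to the slope and go above the specimen.

Call:
arm_command --motion '[[[0.3, -0.3, -0.1, 0, -0.024, 0.021, -0.072], [0.3, -0.6, -0.25, 0.1, -0.05, 0.04, -0.15], [0.3, -0.89, -0.35, 0.2, -0.296, 0.267, -0.905], [0.3, -0.89, -0.35, 0.2, -0.296, 0.267, -0.905], [0.3, -0.89, -0.35, 0.2, -0.296, 0.267, -0.905], [0.3, -0.89, -0.35, 0.2, -0.296, 0.267, -0.905], [0.3, -0.89, -0.35, 0.2, -0.296, 0.267, -0.905], [0.3, -0.89, -0.35, 0.2, -0.296, 0.267, -0.905], [0.3, -0.89, -0.35, 0.2, -0.296, 0.267, -0.905], [0.3, -0.89, -0.35, 0.2, -0.296, 0.267, -0.905], [0.3, -0.89, -0.35, 0.2, -0.296, 0.267, -0.905], [0.3, -0.89, -0.35, 0.2, -0.296, 0.267, -0.905]]]'

```text
t: 6.75
tcp_pos: [367.5, -307.5, 140.7]
tcp_rot: [0.154, 0.819, 0.533, 0.147]
contact_force: [-0.7, 0.2, -0.3]
width: 0.647
```

```bash
cat > g.py <<'E'
from h import *
np.set_printoptions(precision=3,suppress=True)
hy=-0.056;c,sn=np.cos(hy),np.sin(hy);t=np.radians(33)
ax=np.array([-np.sin(t)*c,-np.sin(t)*sn,np.cos(t)]);yh=np.array([-sn,c,0])
m=np.array([403.5,-310.5,60.])
def plan(gs):
    s=arm.observe();R0=rot(s);print(s["t"],s["tcp_pos"],s["width"],s["contact_force"],s["joint_pos"])
    z=-ax;Rt=np.c_[yh,np.cross(z,yh),z];print("turn",R.from_matrix(R0.T@Rt).as_rotvec()/(np.pi/2))
    for g in gs: tcp=m+ax*(g-19); print(g,tcp,R0.T@(tcp-s["tcp_pos"])/200)
E
python3 - <<'E'
from g import *
plan((80,23))
E
```

```text
6.75 [ 367.501 -307.522  140.727] 0.647189971184811 [-0.724  0.208 -0.258] [ 1.419  0.413 -0.891  2.37   1.022  0.18  -0.764]
turn [-0.088  0.063 -0.216]
80 [ 370.329 -308.64   111.159] [-0.011 -0.047  0.141]
23 [ 401.325 -310.378   63.355] [ 0.023 -0.013  0.422]
```

Call:
arm_command --motion '[[[0.3, 0, -0.04, 0.12, -0.088, 0.063, -0.216], [0.3, 0, -0.04, 0.12, -0.088, 0.063, -0.216], [0.3, 0, -0.04, 0.12, -0.088, 0.063, -0.216], [0.3, 0, -0.04, 0.12, -0.088, 0.063, -0.216], [0.3, 0, -0.04, 0.12, -0.088, 0.063, -0.216]]]'

```text
t: 7.17
tcp_pos: [371.6, -306.2, 116.1]
tcp_rot: [0.199, 0.714, 0.644, 0.187]
contact_force: [0.4, 0.4, -1.5]
width: 0.649
```

```bash
python3 - <<'E'
from g import *
plan((80,23))
a=arm.grab_frame("scene");cv2.imwrite("pics/g6.png",cv2.resize(a[120:340,200:460],None,fx=2.6,fy=2.6))
E
```

```text
7.1667 [ 371.597 -306.154  116.072] 0.6492838287480817 [ 0.403  0.419 -1.459] [ 1.627  0.61  -1.115  2.439  1.929  0.234 -1.26 ]
turn [-0.015  0.009 -0.027]
80 [ 370.329 -308.64   111.159] [-0.013 -0.017  0.018]
23 [ 401.325 -310.378   63.355] [-0.009 -0.011  0.303]
```

View pics/g6.png

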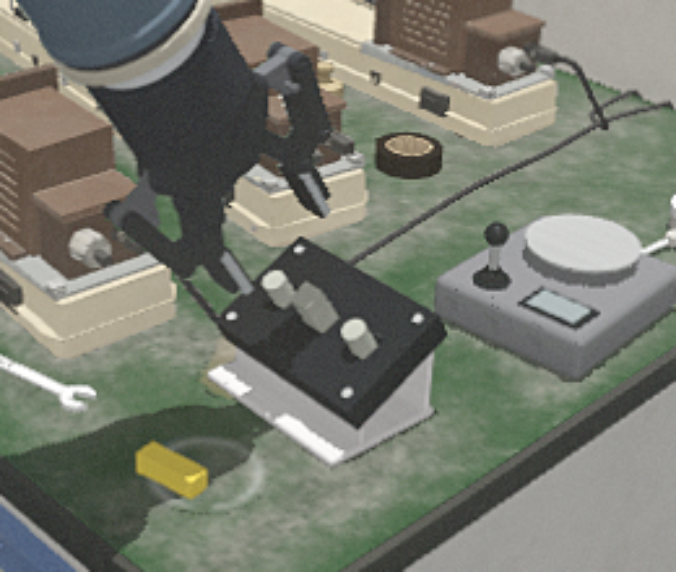

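Call:
arm_command --motion '[[[0.3, -0.013, -0.017, 0.02, -0.015, 0.009, -0.027], [0.3, -0.013, -0.017, 0.04, -0.015, 0.009, -0.027], [0.3, -0.012, -0.015, 0.1, -0.015, 0.009, -0.027], [0.3, -0.01, -0.014, 0.16, -0.015, 0.009, -0.027], [0.3, -0.01, -0.013, 0.21, -0.015, 0.009, -0.027], [0.3, -0.01, -0.012, 0.25, -0.015, 0.009, -0.027], [0.3, -0.01, -0.011, 0.28, -0.015, 0.009, -0.027], [0.3, -0.01, -0.011, 0.29, -0.015, 0.009, -0.027], [0.3, -0.01, -0.011, 0.29, -0.015, 0.009, -0.027], [0.3, -0.01, -0.011, 0.29, -0.015, 0.009, -0.027]]]' --newtons 25

```text
t: 8.05
tcp_pos: [398.7, -311.9, 65.4]
tcp_rot: [0.206, 0.699, 0.657, 0.194]
contact_force: [-0.3, 0.0, 0.6]
width: 0.655
```

```bash
python3 - <<'E'
from g import *
plan((80,24))
a=arm.grab_frame("scene")
for t in("prism_center","core_a_center"):
  for d in arm.place_of("scene",t): print(t,d["conf"],w("scene",d["at"]))
b=arm.grab_frame("top");cv2.imwrite("pics/g7.png",cv2.resize(a[180:290,260:400],None,fx=5,fy=5,interpolation=cv2.INTER_CUBIC))
E
```

```text
8.05 [ 398.747 -311.877   65.417] 0.6550913252241183 [-0.285  0.034  0.581] [ 1.585  0.834 -1.186  2.44   2.076  0.46  -1.321]
turn [-0.002  0.002 -0.003]
80 [ 370.329 -308.64   111.159] [ 0.008  0.004 -0.27 ]
24 [ 400.781 -310.348   64.193] [0.008 0.005 0.01 ]
prism_center 0.52 [ 282.688 -312.772    5.514]
prism_center 0.5 [ 397.963 -313.831   61.86 ]
core_a_center 0.44 [ 403.159 -278.127   60.2  ]
```

View pics/g7.png

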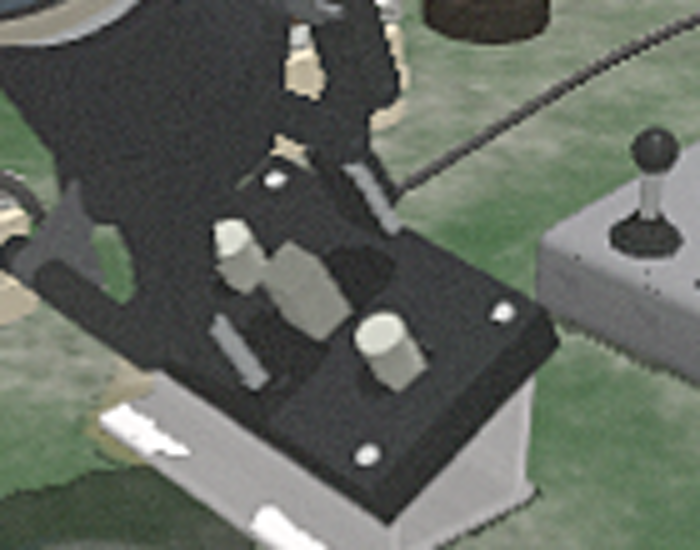

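The specimen (crop centre about (310,290)) sits midway between the two pads, at (240,352) and (372,198), and both cores are clear of them. I'll close the gripper.

Call:
arm_command --motion '[[[-0.2, 0.006, 0, 0, 0, 0, 0], [-0.4, 0.006, 0, 0, 0, 0, 0], [-0.6, 0.006, 0, 0, 0, 0, 0], [-0.7, 0.006, 0, 0, 0, 0, 0], [-0.8, 0.006, 0, 0, 0, 0, 0], [-0.9, 0.006, 0, 0, 0, 0, 0], [-1, 0.006, 0, 0, 0, 0, 0], [-1, 0.006, 0, 0, 0, 0, 0], [-1, 0.006, 0, 0, 0, 0, 0], [-1, 0.006, 0, 0, 0, 0, 0]]]' --newtons 30

```text
t: 9.08
tcp_pos: [398.9, -311.2, 65.5]
tcp_rot: [0.206, 0.699, 0.657, 0.194]
contact_force: [-1.5, -0.1, 5.0]
width: 0.165
```

Call:
arm_command --motion '[[[-1, 0.006, 0, -0.02, 0, 0, 0], [-1, 0.006, 0, -0.04, 0, 0, 0], [-1, 0.006, 0, -0.07, 0, 0, 0], [-1, 0.006, 0, -0.1, 0, 0, 0], [-1, 0.006, 0, -0.14, 0, 0, 0], [-1, 0.006, 0, -0.2, 0, 0, 0], [-1, 0.006, 0, -0.3, 0, 0, 0], [-1, 0.006, 0, -0.3, 0, 0, 0], [-1, 0.006, 0, -0.3, 0, 0, 0]]]'

```text
t: 9.83
tcp_pos: [365.7, -308.5, 116.5]
tcp_rot: [0.207, 0.699, 0.657, 0.193]
contact_force: [0.6, 0.2, -0.3]
width: 0.165
```

```bash
python3 - <<'E'
from g import *
a=arm.grab_frame("scene")
for t in("prism_center","core_a_center"):
  for d in arm.place_of("scene",t): print(t,d["conf"],w("scene",d["at"]))
cv2.imwrite("pics/g8.png",cv2.resize(a[140:290,230:400],None,fx=4,fy=4,interpolation=cv2.INTER_CUBIC))
s=arm.observe();R0=rot(s);print(s["t"],s["tcp_pos"],s["width"],s["contact_force"],s["joint_pos"]);print(R0)
# upright pose over pan, same jaw yaw: tool z down, tool x = balance y
b=0.05
x=np.array([-np.sin(b),np.cos(b),0]);z=np.array([0,0,-1.]);Rt=np.c_[x,np.cross(z,x),z]
print("turn",R.from_matrix(R0.T@Rt).as_rotvec()/(np.pi/2))
for p in((480,-330,180),(620,-350,150)): print(p,R0.T@(np.array(p)-s["tcp_pos"])/200)
E
```

```text
prism_center 0.71 [ 281.528 -311.666    5.815]
prism_center 0.57 [ 365.733 -308.735  113.071]
prism_center 0.31 [ 597.    -348.948    1.535]
core_a_center 0.64 [ 405.283 -275.157   60.691]
9.9833 [ 366.545 -307.841  115.538] 0.1663402391293351 [ 0.211  0.203 -0.947] [ 1.678  0.641 -1.153  2.447  1.963  0.241 -1.224]
[[ 0.062  0.838  0.542]
 [ 0.998 -0.052 -0.033]
 [ 0.001  0.543 -0.84 ]]
turn [ 0.365  0.02  -0.069]
(480, -330, 180) [-0.075  0.656  0.041]
(620, -350, 150) [-0.132  1.166  0.55 ]
```

View pics/g8.png

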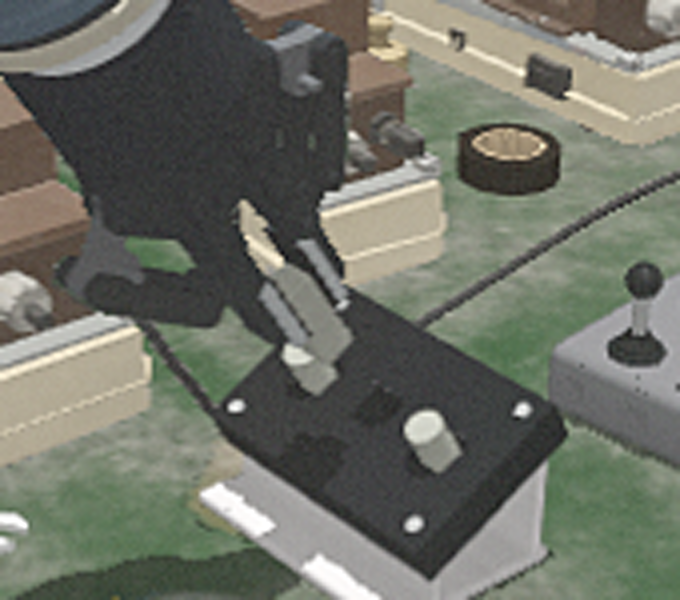

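The specimen is held square between the pads, the middle pocket is empty and both cores are in place. I'll raise it, go over to the pan and turn it upright.

Call:
arm_command --motion '[[[-1, 0, 0.08, -0.12, 0, 0, 0], [-1, 0, 0.16, -0.25, 0, 0, 0], [-1, -0.03, 0.35, -0.18, 0.07, 0, -0.01], [-1, -0.05, 0.5, -0.1, 0.15, 0, -0.03], [-1, -0.075, 0.68, 0, 0.22, 0.01, -0.04], [-1, -0.075, 0.68, 0, 0.3, 0.015, -0.055], [-1, -0.075, 0.68, 0, 0.365, 0.02, -0.069], [-1, -0.075, 0.68, 0, 0.365, 0.02, -0.069], [-1, -0.075, 0.68, 0, 0.365, 0.02, -0.069], [-1, -0.075, 0.68, 0, 0.365, 0.02, -0.069]]]'

```text
t: 10.82
tcp_pos: [483.4, -327.4, 190.2]
tcp_rot: [-0.003, 0.687, 0.726, 0.001]
contact_force: [-0.2, -0.1, -0.9]
width: 0.168
```

```bash
cat > p.py <<'E'
from g import *
s=arm.observe();R0=rot(s);print(s["t"],s["tcp_pos"],s["width"],s["contact_force"],s["joint_pos"])
b=0.05
x=np.array([-np.sin(b),np.cos(b),0]);z=np.array([0,0,-1.]);Rt=np.c_[x,np.cross(z,x),z]
print("turn",R.from_matrix(R0.T@Rt).as_rotvec()/(np.pi/2))
for p in((620,-350,130),(620,-350,80),(620,-350,73)): print(p,R0.T@(np.array(p)-s["tcp_pos"])/200)
E
python3 p.py
```

```text
10.8167 [ 483.356 -327.378  190.205] 0.16820329330430053 [-0.198 -0.057 -0.917] [ 1.208  0.732 -1.21   1.713  0.722  1.228 -0.129]
turn [-0.002 -0.003  0.003]
(620, -350, 130) [-0.152  0.677  0.298]
(620, -350, 80) [-0.153  0.678  0.548]
(620, -350, 73) [-0.153  0.678  0.583]
```

Call:
arm_command --motion '[[[-1, -0.05, 0.2, 0.05, 0, 0, 0], [-1, -0.1, 0.4, 0.15, 0, 0, 0], [-1, -0.15, 0.6, 0.25, -0.002, -0.003, 0.003], [-1, -0.152, 0.677, 0.3, -0.002, -0.003, 0.003], [-1, -0.152, 0.677, 0.4, -0.002, -0.003, 0.003], [-1, -0.152, 0.677, 0.5, -0.002, -0.003, 0.003], [-1, -0.152, 0.677, 0.5, -0.002, -0.003, 0.003], [-1, -0.152, 0.677, 0.5, -0.002, -0.003, 0.003]]]'

```text
t: 11.48
tcp_pos: [615.5, -352.8, 87.7]
tcp_rot: [0.001, 0.691, 0.723, -0.001]
contact_force: [0.6, 0.2, 1.1]
width: 0.164
```

```bash
python3 p.py; python3 - <<'E'
from g import *
a=arm.grab_frame("scene")
for t in("prism_center","pan_center"):
  for d in arm.place_of("scene",t): print(t,d["conf"],w("scene",d["at"]))
cv2.imwrite("pics/p9.png",cv2.resize(a[130:250,360:500],None,fx=5,fy=5,interpolation=cv2.INTER_CUBIC))
E
```

```text
11.4833 [ 615.523 -352.828   87.658] 0.16371825593433098 [0.589 0.182 1.11 ] [ 0.972  0.96  -1.065  1.471  0.868  1.227 -0.163]
turn [ 0.     0.002 -0.003]
(620, -350, 130) [ 0.013  0.023 -0.212]
(620, -350, 80) [0.013 0.023 0.038]
(620, -350, 73) [0.013 0.023 0.073]
prism_center 0.58 [ 615.171 -353.836   83.321]
pan_center 0.56 [ 622.308 -347.64    47.351]
```

View pics/p9.png

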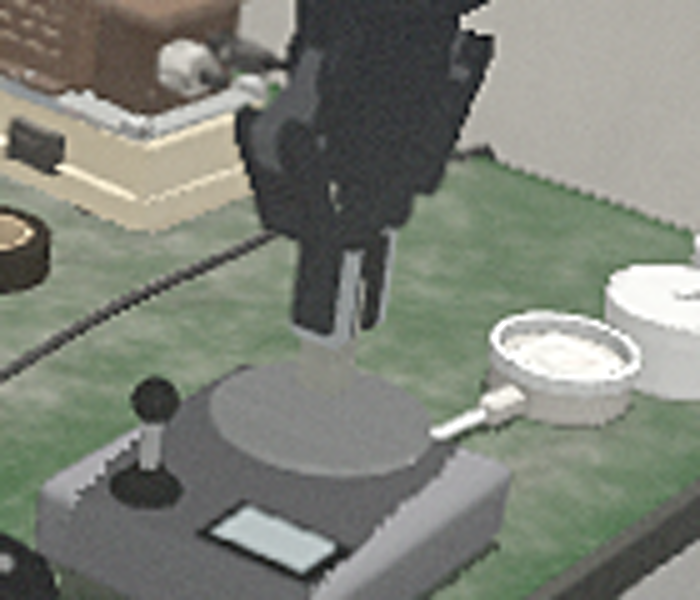

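The specimen hangs upright over the pan (bottom at crop (328,390), pan centre about (320,415)). I'll lower it slowly.

Call:
arm_command --motion '[[[-1, 0.012, 0.02, 0.02, 0, 0, 0], [-1, 0.012, 0.02, 0.04, 0, 0, 0], [-1, 0.012, 0.02, 0.05, 0, 0, 0], [-1, 0.012, 0.02, 0.056, 0, 0, 0], [-1, 0.012, 0.02, 0.06, 0, 0, 0], [-1, 0.012, 0.02, 0.06, 0, 0, 0], [-1, 0.012, 0.02, 0.06, 0, 0, 0]]]'

```text
t: 12.22
tcp_pos: [620.1, -351.3, 77.8]
tcp_rot: [0.003, 0.691, 0.723, -0.0]
contact_force: [0.0, -0.2, 0.0]
width: 0.163
```

Call:
arm_command --motion '[[[-1, 0, 0, 0.004, 0, 0, 0], [-1, 0, 0, 0.008, 0, 0, 0], [-1, 0, 0, 0.008, 0, 0, 0], [-1, 0, 0, 0.008, 0, 0, 0]]]'

```text
t: 12.55
tcp_pos: [620.2, -351.2, 76.2]
tcp_rot: [0.003, 0.691, 0.723, -0.0]
contact_force: [0.0, 0.1, -0.1]
width: 0.168
```

Call:
arm_command --motion '[[[-1, 0, 0, 0.004, 0, 0, 0], [-1, 0, 0, 0.007, 0, 0, 0], [-1, 0, 0, 0.007, 0, 0, 0], [-1, 0, 0, 0.007, 0, 0, 0]]]'

```text
t: 12.88
tcp_pos: [620.1, -351.2, 74.7]
tcp_rot: [0.003, 0.691, 0.723, -0.0]
contact_force: [0.8, -0.2, -1.2]
width: 0.163
```

Call:
arm_command --motion '[[[-1, 0, 0, 0.003, 0, 0, 0], [-1, 0, 0, 0.005, 0, 0, 0], [-1, 0, 0, 0.005, 0, 0, 0], [-1, 0, 0, 0.005, 0, 0, 0]]]'

```text
t: 13.22
tcp_pos: [620.2, -351.2, 73.8]
tcp_rot: [0.003, 0.691, 0.723, -0.0]
contact_force: [-0.9, -0.6, 0.6]
width: 0.168
```

Call:
arm_command --motion '[[[-1, 0, 0, 0.003, 0, 0, 0], [-1, 0, 0, 0.005, 0, 0, 0], [-1, 0, 0, 0.005, 0, 0, 0], [-1, 0, 0, 0.005, 0, 0, 0]]]'

```text
t: 13.55
tcp_pos: [620.2, -351.2, 72.7]
tcp_rot: [0.003, 0.691, 0.723, -0.0]
contact_force: [-0.0, -0.3, 0.2]
width: 0.168
```

```bash
python3 - <<'E'
from g import *
a=arm.grab_frame("scene");s=arm.observe();print(s["tcp_pos"],s["contact_force"],s["torque"])
cv2.imwrite("pics/p10.png",cv2.resize(a[170:230,390:470],None,fx=9,fy=9,interpolation=cv2.INTER_CUBIC))
for q in((620,-351,50),(620,-351,92)): print(px("scene",q))
E
```

```text
[ 620.218 -351.249   72.771] [ 0.288 -0.659  0.048] [0.023 0.018 0.025]
[424.383 212.836]
[427.351 191.843]
```

View pics/p10.png

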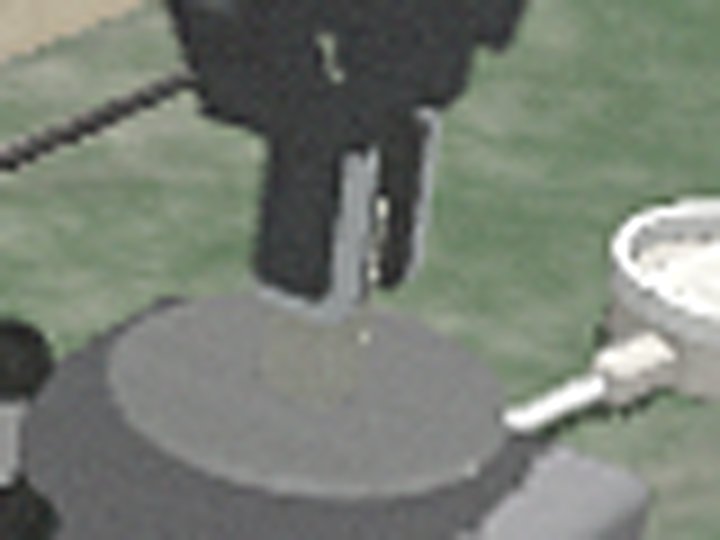

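The specimen's bottom is now within about 2 mm of the pan (crop (310,400)). I'll keep lowering until the force shows contact.

Call:
arm_command --motion '[[[-1, 0, 0, 0.003, 0, 0, 0], [-1, 0, 0, 0.005, 0, 0, 0], [-1, 0, 0, 0.005, 0, 0, 0], [-1, 0, 0, 0.005, 0, 0, 0]]]'

```text
t: 13.93
tcp_pos: [620.3, -351.3, 72.6]
tcp_rot: [0.003, 0.691, 0.723, -0.0]
contact_force: [-2.7, 0.4, 6.4]
width: 0.165
```

Call:
arm_command --motion '[[[-1, 0, 0, 0.003, 0, 0, 0], [-1, 0, 0, 0.004, 0, 0, 0], [-1, 0, 0, 0.004, 0, 0, 0]]]'

```text
t: 14.18
tcp_pos: [620.4, -351.2, 72.6]
tcp_rot: [0.004, 0.691, 0.723, -0.001]
contact_force: [-4.9, 0.8, 11.8]
width: 0.164
```

Contact at about 12 N. I'll ease the press off and open the gripper slowly.

Call:
arm_command --motion '[[[-1, 0, 0, -0.005, 0, 0, 0], [-1, 0, 0, -0.005, 0, 0, 0], [-0.6, 0, 0, -0.005, 0, 0, 0], [-0.5, 0, 0, -0.005, 0, 0, 0], [-0.4, 0, 0, -0.005, 0, 0, 0], [-0.3, 0, 0, -0.005, 0, 0, 0], [-0.2, 0, 0, -0.005, 0, 0, 0], [-0.2, 0, 0, -0.005, 0, 0, 0], [-0.2, 0, 0, -0.005, 0, 0, 0]]]'

```text
t: 14.93
tcp_pos: [620.2, -351.2, 71.9]
tcp_rot: [0.003, 0.691, 0.723, -0.0]
contact_force: [0.7, -0.5, 0.4]
width: 0.402
```

Call:
arm_command --motion '[[[-0.2, 0, 0, -0.03, 0, 0, 0], [-0.2, 0, 0, -0.08, 0, 0, 0], [-0.2, 0, 0, -0.14, 0, 0, 0], [-0.2, 0, 0, -0.22, 0, 0, 0], [-0.2, 0, 0, -0.35, 0, 0, 0], [-0.2, 0, 0, -0.5, 0, 0, 0], [-0.2, 0, 0, -0.5, 0, 0, 0], [-0.2, 0, 0, -0.5, 0, 0, 0]]]'

```text
t: 15.6
tcp_pos: [621.2, -350.5, 175.9]
tcp_rot: [0.005, 0.691, 0.723, 0.0]
contact_force: [0.3, 0.2, 0.1]
width: 0.397
```

```bash
python3 - <<'E'
from g import *
a=arm.grab_frame("scene");s=arm.observe();print(s["t"],s["tcp_pos"],s["contact_force"],s["width"])
for t in("prism_center","pan_center","lever_knob","core_a_center"):
  for d in arm.place_of("scene",t): print(t,d["conf"],w("scene",d["at"]))
cv2.imwrite("pics/p11.png",cv2.resize(a[160:290,270:470],None,fx=4,fy=4,interpolation=cv2.INTER_CUBIC))
E
```

```text
15.65 [ 620.245 -350.773  173.937] [-0.454 -0.817 -0.406] 0.39986288607669224
prism_center 0.85 [ 282.529 -312.182    7.251]
prism_center 0.79 [ 621.085 -351.859   72.681]
pan_center 0.77 [ 623.08  -347.989   46.326]
pan_center 0.23 [ 548.281 -328.314   72.65 ]
lever_knob 0.64 [ 548.215 -324.935   73.498]
lever_knob 0.21 [ 623.086 -350.842   44.844]
core_a_center 0.55 [ 402.547 -277.766   59.704]
```

View pics/p11.png

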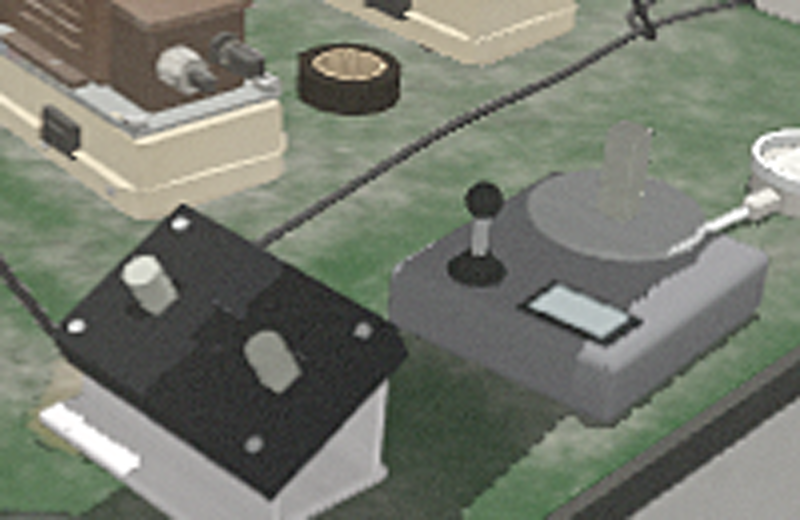

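The specimen stands upright in the middle of the pan (crop (625,175)). The lever is upright, both cores are in their pockets, and the gripper is clear. I'll hand in.

```bash
python3 -c "
from station import arm
print(arm.finish_job(), arm.observe()['t'])"
```

```text
the job is handed in; nothing more can be done
the job is handed in; nothing more can be done
```

The balance was zeroed, the square specimen is standing on the pan, and the job is handed in. No verdict was reported.

- **Zeroing:** I tipped the lever left and held it at about 5 N for over a second. The knob had moved roughly 13–15 mm, which is about 0.4 rad. It then sprang back to the middle.
- **Specimen:** I took the grey square prism from the middle pocket, turned it upright and lowered it onto the pan. The measured contact force peaked at about 12 N at the readings I took, against the 30 N limit. I eased off before opening the gripper, then backed it well clear.
- **Last checks at about 15.7 s:**
  - The specimen looks upright. Its centre was measured at (621, -352, 73) mm, within about 5 mm of the pan's centre; a height of 71 mm was expected.
  - The knob is back at (548, -325, 73) mm.
  - Both round cores look to be in their pockets.
  - The tool force was only noise, under 1 N.
- **Disagreements:** The networks' pan heights came out about 3–5 mm low. They also gave a few false hits: they tagged the yellow look-alike as the specimen and gave some low-confidence mislabels. I ignored these. No check failed.

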